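Gauge the opening of the gluing press

TASK

Take the red-handled gap gauge out of the wooden rack and slide its thin tapered blade straight down between the white and the yellow sprung boards of the gluing press, gently, until it drags snugly on both boards. Finish while still gripping the gauge and holding it upright at that depth, its collar clear of the boards, and leave everything else on the table undisturbed.

Things in the scene. Friction and masses are not known exactly. Their poses are not given: they have to be found in the camera images.
- gauge_grip (a point): Gap gauge, about 90 g, upright in a rack slot; this point is the centre of its red handle: 30 mm along x, 16 mm along y (grip across y), 50 mm tall, z up. Under the handle a dark collar 44 x 24 x 5 mm, its underside 30 mm below this point, rests on the rack. Below it hangs a steel blade 80 mm long, 30 mm wide along x.
- gauge_tip (a point): centre of the gauge blade's lower end, 110 mm below gauge_grip; same axes. The blade tapers along y evenly from 10.5 mm thick at the collar to 2.5 mm here.
- rack: fixed light-wood rack 170 (x) x 70 (y) x 90 mm tall, origin at the centre of its underside. Two slots 34 x 14 mm, 85 mm deep, at x = -42 and +42 mm on its midline; the gauge stands in one, a scraper in the other. Lift a tool straight up more than 90 mm to clear.
- press: fixed gluing press, base 120 (x) x 170 (y) x 15 mm, origin at the centre of its underside. Two upright sprung boards, 100 mm wide along x, 12 mm thick, face each other across a narrow gap near y = 0, open at the top, clear to 90 mm below the lips, 4.5 to 6.5 mm wide (differs each run). Wood cheeks 90 mm high stand at y = -57 and +57 mm.
- board_right_lip (a point): white board (the -y one): middle of the top edge of its flat inner face, 105 mm above the table. Above it the board flares outward 35 degrees from upright for 8 mm, so the mouth is about 16 mm wide at its top (113 mm). It yields along y away from the gap, 7 N per mm, up to 6 mm. Axes as the press.
- board_left_lip (a point): the same point on the yellow board (the +y one), equally sprung. The gap's middle is half-way between the lips. Drag starts where the blade is as thick as the gap; each further 10 mm of depth makes it 1 mm thicker, so each board's squeeze grows about 3 N. Snug is about 2 to 10 N on each board, felt as a few newtons of upward drag.
- scraper: bystander: green-handled scraper of the same shape and size as the gauge, in the other rack slot; origin under its collar, at the rack's top.
- jar_yellow: bystander: yellow paint jar with white cap, 44 mm across, 65 mm tall, loose; origin at the centre of its underside.
- jar_blue: bystander: blue paint jar with white cap, 44 mm across, 65 mm tall, loose; origin at the centre of its underside.
- jar_red: bystander: red paint jar with white cap, 44 mm across, 65 mm tall, loose; origin at the centre of its underside.
- glue_stick: bystander: orange glue stick standing upright, 28 mm across, 85 mm tall; origin at its underside.
- spool: bystander: blue thread spool standing upright, 32 mm across, 40 mm tall; origin at its underside.
- eraser: bystander: white eraser 45 x 20 x 13 mm lying flat; origin at its underside.
There are look-alikes about, which are no part of the job. Of the things that look like the part that bears gauge_grip, the smallest one is meant.

How it is judged:
By the outcome, as a careful person would: the job done as asked, in the order asked, and still so for the second after the job is handed in, while the arm keeps its last pose, push and grip.
It also fails if it takes over 51 s, if anything falls off the work surface, if the arm or the gripper's body presses on something with over 40 N, if the wrist force passes 120 N, or if a joint passes its speed limit or range.

ROBOT

A 6-joint arm with a two-finger parallel gripper is mounted at the origin on the work surface. World frame = base frame: x ahead of the robot, y to its left, z up, the work surface at z = 0. Lengths are in m, angles in degrees, forces in N, time in s.
With the tool pointing down it reaches from about 0.25 to 0.725 m from the base axis. Payload 9.7 kg.
Tool frame: the origin (TCP) lies midway between the tips of the shut fingers; the grasp point (between the pads) lies 19 mm behind it; z points along the fingers, y is the line along which they close (so a half turn about z gives the same grasp; the last joint's range is limited). The gripper opens to 85 mm and grips with 20 to 120 N. Pads are 22 mm wide; open, the fingers measure 114 mm over their backs; the gripper's body (76 mm by 85 mm) begins 54 mm behind the grasp point. The pads swing forward as they close: fully open they stand 13 mm farther back than shut.
Start: joints at [-72.938, 4.979, 10.078, 95.1, 0, 90], TCP at [0.161, -0.526, 0.231] pointing down, gripper open.
Joint ranges: [-179.16, 179.16], [-48.56, 103.87], [-65.8, 70.77], [-126.05, 130.52], [-82.76, 87.17], [-180, 180]. Speed limits (degrees/s): [127.2, 127.2, 147.25, 180, 180, 180].

INTERFACE

Orientations are given as [roll, pitch, yaw] about the fixed x, y, z axes, in that order (R = Rz(yaw) Ry(pitch) Rx(roll)).
In Python, from workcell import bot gives the robot as it stands.
- The arm moves only by the shell command python3 -m crank 'ROWS' [FORCE]. ROWS is JSON, a list of rows, each an object with "gripper": the finger opening in mm, from 0 to 85.4; "travel": the shift along the tool's x, y, z in mm, a list of three; "twist": the turn, a rotation vector about the tool's x, y, z in rad, a list of three. In form: [{"gripper": gripper, "travel": [tx, ty, tz], "twist": [rx, ry, rz]}, ...]. A call has 1 to 12 rows; each row shifts and turns the commanded pose from where the row before left it, along the tool's axes as they then stand; what a row does not reach is not made up. A row lasts 1/8 s, in which the tool goes at most 62.5 mm and 10.7 degrees, less where a joint would pass 70% of its speed; a pose out of reach is approached as far as the arm can. A call is refused whole if a number of a shift passes 62.5 or a number of a turn 0.188, either way. A call with a gripper value outside its range is refused whole. The fingers move at their own pace and stop on an object; FORCE is the grip in N (left out, the last holds). Time passes only in rows, so rows that do not move let the fingers close. It gives the time, the measured TCP pose, the force, the opening and the grip force at its end, in the units of the state.
- bot.get_obs(): the state, without advancing time (a new reading comes with each control period).
- bot.camera(name): name is "scene" or "top" or "wrist"; returns the picture (420x560x3 uint8, red, green, blue); there is no depth.
- bot.calibration(name): a dict with "vfov" (degrees; the focal length in pixels is half the picture's height over the tangent of half this angle, whatever the lens; pixels are square), "cx", "cy" (the principal point, pixels), "camera_from_world" (4x4, takes a point from world to camera coordinates). Camera axes: x right, y down, z forward; pixel columns grow to the right and rows downward; lengths in m; the calibration is good to about 2 mm. A picture is of the moment at which its call begins: read the wrist's pose just before it. calibration takes no time and is no camera call; for the wrist camera it gives the pose at the moment of the call.
- bot.job_done(): hands the job in; it is judged then, once.
The state is a dict: "time": time; "q": joint angles; "qd": joint speeds; "joint_efforts": joint torques, N m; "ee_pos": TCP position; "tcp_rot": TCP orientation; "wrist_force": force on the tool from outside, world axes, zero at the start; "torque": the same for the moment, N m; "opening": finger opening in m; "grasp_force": force on a finger pad.
Only numpy, scipy, OpenCV 4.12 (cv2) and the standard library are available. Lean on these libraries where they do the work, as an engineer would, in place of code of your own. Each camera call takes 0.05 s, during which the arm holds its last target. There are 200 camera calls.

## Working session

There is one attempt and no reset: what is moved stays moved. The work goes in short steps, Python scripts to look and compute and a shell command to move; the robot and the scene stay as the last step left them, time stands still between calls to the robot, and variables do not carry over. Pictures are saved under pics/ and viewed, at most 13 in all, crops included, and the job is handed in when it is done.

```bash
mkdir -p pics; ls; python3 - <<'E'
from workcell import bot
import cv2,numpy as np
for n in("scene","top"):
    im=bot.camera(n); cv2.imwrite(f"pics/{n}1.png",im[:,:,::-1])
    c=bot.calibration(n); print(n,c["vfov"],c["cx"],c["cy"],np.round(c["camera_from_world"],4).tolist(), {k:v for k,v in c.items() if k not in("vfov","cx","cy","camera_from_world")})
print(bot.get_obs())
E
```

```text
pics
scene 45.12068157342435 282.4740877824909 210.42759270574084 [[-0.7494, 0.6622, 0.0014, 0.4316], [0.4543, 0.5157, -0.7264, -0.1867], [-0.4817, -0.5437, -0.6872, 1.5525], [0.0, 0.0, 0.0, 1.0]] {}
top 51.95613783814393 283.18546037799456 212.08995705751636 [[-0.0282, -0.9994, 0.02, -0.0298], [-0.9932, 0.0257, -0.1136, 0.5917], [0.113, -0.0231, -0.9933, 0.8188], [0.0, 0.0, 0.0, 1.0]] {}
{'time': 0.1, 'q': array([-7.29374216e+01,  5.00815494e+00,  1.00393175e+01,  9.50993642e+01,
       -1.36236904e-03,  8.99998141e+01]), 'qd': array([-0.05107555, -0.13923064,  0.15513307,  0.03013572, -0.05980993,
       -0.0625544 ]), 'joint_efforts': array([ 1.70621977e-03, -5.21564519e+01,  4.65654302e+01,  1.59574079e-02,
        1.95761927e-04, -1.47291433e-05]), 'ee_pos': array([ 0.16131304, -0.52560049,  0.23065488]), 'tcp_rot': array([-1.79931798e+02,  1.36214678e-03,  1.70627659e+01]), 'wrist_force': array([-0.21563428, -0.48444603, -0.25188892]), 'torque': array([-0.00327156, -0.05391188,  0.03688373]), 'grasp_force': 0.0, 'opening': 0.085395060071023}
```

View pics/scene1.png

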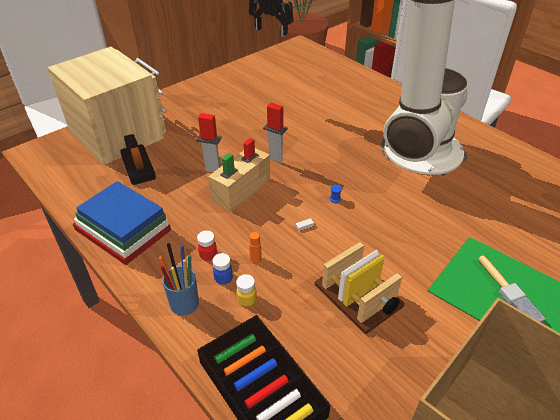

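View pics/top1.png

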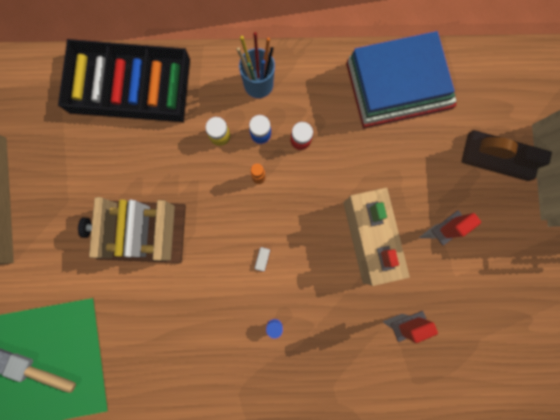

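The top view shows the rack centred near (378,236), with the red gauge at (391,258) and the scraper at (379,211). The press is near (135,230), with the white board at col ~135 and the yellow at ~122. The two big red-handled tools outside the rack, at (460,225) and (418,328), are look-alikes.

```bash
cat > h.py <<'E'
from workcell import bot
import cv2,numpy as np
def cam(n): 
    c=bot.calibration(n); return c["camera_from_world"],210/np.tan(np.radians(c["vfov"]/2)),c["cx"],c["cy"]
def ray(C,u,v):
    T,f,cx,cy=C; R=T[:3,:3]; d=R.T@np.array([(u-cx)/f,(v-cy)/f,1]); return -R.T@T[:3,3],d
def plane(C,p,z):
    o,d=ray(C,*p); return o+d*(z-o[2])/d[2]
def tri(C1,p1,C2,p2):
    A=np.zeros((3,3));b=np.zeros(3);L=[]
    for C,p in((C1,p1),(C2,p2)):
        o,d=ray(C,*p); d/=np.linalg.norm(d); P=np.eye(3)-np.outer(d,d); A+=P;b+=P@o; L.append((o,P))
    x=np.linalg.solve(A,b); return x,[np.linalg.norm(P@(x-o)) for o,P in L]
def proj(C,X):
    T,f,cx,cy=C; p=T[:3,:3]@np.asarray(X)+T[:3,3]; return f*p[:2]/p[2]+[cx,cy]
def mask(im,lo,hi,roi=None):
    h=cv2.cvtColor(im,cv2.COLOR_RGB2HSV); m=cv2.inRange(h,np.array(lo),np.array(hi))
    if lo[0]==0 and hi[0]<=6: m|=cv2.inRange(h,np.array([172,lo[1],lo[2]]),np.array([179,hi[1],hi[2]]))
    if roi: k=np.zeros_like(m); u0,v0,u1,v1=roi; k[v0:v1,u0:u1]=1; m=m*k
    return m
def big(m):
    cs=cv2.findContours(m,0,cv2.CHAIN_APPROX_NONE)[0]; return max(cs,key=cv2.contourArea)
def cen(c):
    M=cv2.moments(c); return np.array([M["m10"],M["m01"]])/M["m00"]
E
python3 - <<'E'
from h import *
rd=lambda n:cv2.imread(f"pics/{n}1.png")[:,:,::-1].copy()
T,S=rd("top"),rd("scene"); CT,CS=cam("top"),cam("scene")
r=lambda x:np.round(x,4).tolist()
ct=big(mask(T,(0,170,70),(6,255,255),(375,240,405,275))); cs=big(mask(S,(0,170,70),(6,255,255),(238,135,258,165)))
print("grip",r(tri(CT,cen(ct),CS,cen(cs))[0]),tri(CT,cen(ct),CS,cen(cs))[1],cv2.boundingRect(ct),cv2.boundingRect(cs))
gt=big(mask(T,(45,100,30),(85,255,255),(365,195,390,225))); gs=big(mask(S,(45,100,30),(85,255,255),(218,150,238,182)))
print("scraper",r(tri(CT,cen(gt),CS,cen(gs))[0]))
w=mask(T,(8,60,120),(28,190,255),(330,180,420,290)); 
rk=cv2.morphologyEx(w,cv2.MORPH_CLOSE,np.ones((9,9))); 
c=big(rk); bx=cv2.minAreaRect(c); print("rack",bx, [r(plane(CT,p,.09)[:2]) for p in cv2.boxPoints(bx)])
y=big(mask(T,(20,150,90),(33,255,255),(105,190,135,265))); by=cv2.minAreaRect(y); print("yel",by,[r(plane(CT,p,.113)[:2]) for p in cv2.boxPoints(by)])
wh=big(mask(T,(0,0,140),(179,60,255),(115,190,155,265))); bw=cv2.minAreaRect(wh); print("whi",bw,[r(plane(CT,p,.113)[:2]) for p in cv2.boxPoints(bw)])
a=cv2.resize(T[190:270,70:200],None,fx=4,fy=4,interpolation=2); b=cv2.resize(T[180:290,335:425],None,fx=2.9,fy=2.9,interpolation=2)[:320]
cv2.imwrite("pics/crop1.png",np.hstack([a,b[:320] if b.shape[0]>=320 else np.vstack([b,np.zeros((320-b.shape[0],b.shape[1],3),np.uint8)])])[:,:,::-1])
E
```

```text
grip [0.4946, -0.2311, 0.1195] [np.float64(0.0013954266856488094), np.float64(0.001395426685648902)] (383, 250, 15, 16) (243, 138, 12, 21)
scraper [0.5777, -0.2152, 0.1193]
rack ((374.5, 234.49996948242188), (108.99998474121094, 88.99998474121094), 90.0) [[0.6423, -0.1336], [0.6383, -0.3009], [0.4369, -0.288], [0.4416, -0.1255]]
yel ((117.8482894897461, 227.82069396972656), (12.62291431427002, 56.637020111083984), 4.763641834259033) [[0.5127, 0.2643], [0.6129, 0.2577], [0.6104, 0.2354], [0.5103, 0.2423]]
whi ((133.33078002929688, 228.35385131835938), (15.628376007080078, 56.43579864501953), 7.125016689300537) [[0.5123, 0.2419], [0.6117, 0.2308], [0.6075, 0.2033], [0.5082, 0.2147]]
```

View pics/crop1.png

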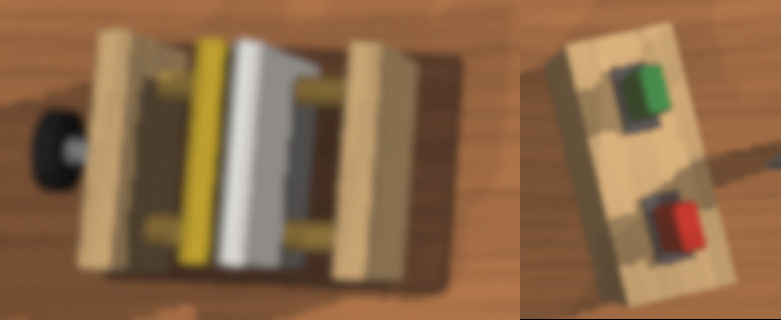

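The crop shows the gauge handle in the near rack slot. The gap between the yellow and white boards appears as a thin dark strip, tilted about -4°. The measured grip height of 0.1195 and the slot spacing of 84.6 mm both match the description. Next I work out the approach.

```bash
cat >> h.py <<'E'
from scipy.spatial.transform import Rotation as Ro
def go(x,y,z,yaw):
    """tool-frame twist & travel (mm) needed: twist first, then travel"""
    o=bot.get_obs(); R=Ro.from_euler("xyz",o["tcp_rot"],degrees=True); G=Ro.from_euler("xyz",[180,0,yaw],degrees=True)
    print("twist",np.round((R.inv()*G).as_rotvec(),4),"travel",np.round(G.inv().apply(np.array([x,y,z])-o["ee_pos"])*1000,1),"yaw",o["tcp_rot"],"F",np.round(o["wrist_force"],2))
E
python3 - <<'E'
from h import *
T=cv2.imread("pics/top1.png")[:,:,::-1].copy();S=cv2.imread("pics/scene1.png")[:,:,::-1].copy();CT,CS=cam("top"),cam("scene")
for a,b in(((435,205,490,245),(195,105,220,145)),((395,310,445,350),(262,95,290,135))):
    ct=cen(big(mask(T,(0,170,70),(6,255,255),a)));cs=cen(big(mask(S,(0,170,70),(6,255,255),b)));print(tri(CT,ct,CS,cs))
go(.4946,-.2311,.26,10.8)
print(-cam("wrist")[0][:3,:3].T@cam("wrist")[0][:3,3], cam("wrist")[0][2,:3])
E
```

```text
(array([ 0.54527362, -0.34605536,  0.15387731]), [np.float64(0.001472334151732383), np.float64(0.0014723341517322475)])
(array([ 0.3743557 , -0.26250753,  0.15355292]), [np.float64(0.00045376301947702035), np.float64(0.00045376301947710687)])
twist [-1.200e-03  1.000e-04  1.093e-01] travel [ 382.6 -226.8  -29.3] yaw [-1.79931798e+02  1.36214678e-03  1.70627659e+01] F [-0.22 -0.48 -0.25]
[ 0.23853892 -0.50196548  0.37279653] [-0.29952144 -0.0893742  -0.94989429]
```

```bash
python3 -m crank '[{"gripper":60,"travel":[0,0,-30],"twist":[0,0,0.109]},{"gripper":60,"travel":[55,-32,0],"twist":[0,0,0]},{"gripper":60,"travel":[55,-33,0],"twist":[0,0,0]},{"gripper":60,"travel":[55,-32,0],"twist":[0,0,0]},{"gripper":60,"travel":[55,-33,0],"twist":[0,0,0]},{"gripper":60,"travel":[55,-32,0],"twist":[0,0,0]},{"gripper":60,"travel":[55,-33,0],"twist":[0,0,0]},{"gripper":60,"travel":[53,-32,0],"twist":[0,0,0]},{"gripper":60,"travel":[0,0,0],"twist":[0,0,0]},{"gripper":60,"travel":[0,0,0],"twist":[0,0,0]}]'
python3 - <<'E'
from h import *
go(.4946,-.2311,.16,10.8)
C=cam("wrist"); im=bot.camera("wrist"); cv2.imwrite("pics/w1.png",im[:,:,::-1])
for X in((.4946,-.2311,.12),(.4946,-.2311,.145)): print(proj(C,X))
np.save("w1.npy",C[0])
E
```

```text
time: 1.35
ee_pos: [0.4886, -0.2363, 0.2609]
tcp_rot: [-180.0, 0.1, 10.9]
wrist_force: [0.2, 0.4, 0.5]
opening: 0.0599
grasp_force: 0.0
twist [-0.0004  0.0009  0.0012] travel [  6.9  -4.  100.9] yaw [-1.79976524e+02  5.33680805e-02  1.08693118e+01] F [0.15 0.41 0.51]
[273.13575214 184.40924249]
[272.69948018 192.89747004]
```

View pics/w1.png

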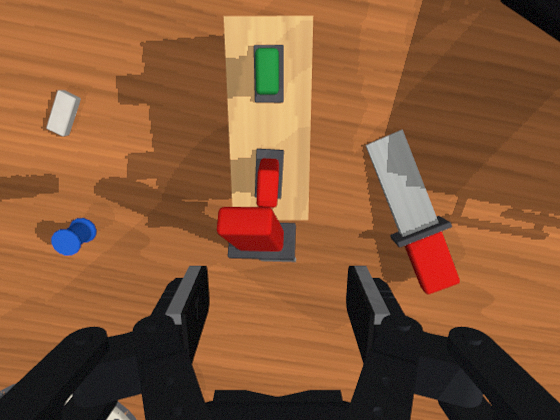

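The wrist view shows the gauge handle at about (268,183), in its collar at (269,175). The rack is aligned with the tool axes, and a look-alike stands in front at (250,230), clear of the fingers.

```bash
python3 - <<'E'
from h import *
im=cv2.imread("pics/w1.png")[:,:,::-1].copy(); C=cam("wrist"); C=(np.load("w1.npy"),)+C[1:]
r=lambda x:np.round(x,4).tolist()
c=big(mask(im,(0,170,70),(6,255,255),(250,150,290,206))); print(cv2.boundingRect(c),cen(c))
g=big(mask(im,(45,100,30),(85,255,255),(250,40,290,105))); print(cv2.boundingRect(g),cen(g))
CT=cam("top"); T=cv2.imread("pics/top1.png")[:,:,::-1].copy(); ct=big(mask(T,(0,170,70),(6,255,255),(375,240,405,275)))
print(tri(C,cen(c),CT,cen(ct)))
m=big(mask(im,(0,0,20),(179,120,110),(245,135,292,206))|mask(im,(0,170,70),(6,255,255),(250,150,290,206)));x,y,w,h=cv2.boundingRect(m);print(x,y,w,h)
u=x+w/2-.5; print("collar far edge",r(plane(C,(u,y),.095)), "scraper centre",r(plane(C,(cen(g)),.13)),"red",r(plane(C,cen(c),.125)))
L=[plane(C,p,.09)[:2] for p in((224,16),(231,220),(313,16),(308,220))]; print(r(L)); 
for i,j in((1,0),(3,2)): print(np.degrees(np.arctan2(*(L[j]-L[i])[::-1])))
print("mid",r((L[0]+L[2])/2),r((L[1]+L[3])/2))
E
```

```text
(257, 159, 22, 47) [267.49626308 182.33501495]
(255, 48, 24, 47) [266.79848034  70.66881401]
(array([ 0.49691269, -0.2274425 ,  0.13129933]), [np.float64(0.0019387016118260108), np.float64(0.0019387016118260407)])
255 149 29 57
collar far edge [0.5182, -0.2227, 0.095] scraper centre [0.5783, -0.2108, 0.13] red [0.4967, -0.2262, 0.125]
[[0.6128, -0.1693], [0.4459, -0.2001], [0.626, -0.2375], [0.4595, -0.2703]]
10.447531576821243
11.13825571803635
mid [0.6194, -0.2034] [0.4527, -0.2352]
```

```bash
python3 -m crank '[{"gripper":60,"travel":[0,0,40],"twist":[0,0,0]},{"gripper":60,"travel":[0,0,40],"twist":[0,0,0]},{"gripper":60,"travel":[0,0,0],"twist":[0,0,0]},{"gripper":60,"travel":[0,0,0],"twist":[0,0,0]}]'
python3 -c "
from h import *
go(.4955,-.228,.105,10.8)"
```

```text
time: 1.9
ee_pos: [0.4886, -0.2373, 0.1831]
tcp_rot: [179.9, -0.1, 10.7]
wrist_force: [-0.2, -0.6, 0.7]
opening: 0.0601
grasp_force: 0.0
twist [ 0.0011 -0.0014 -0.001 ] travel [ 8.5 -7.9 78.1] yaw [ 1.79936948e+02 -7.97132771e-02  1.07406306e+01] F [-0.17 -0.62  0.69]
```

```bash
python3 -m crank '[{"gripper":60,"travel":[8.5,-8,10],"twist":[0,0,0]},{"gripper":60,"travel":[0,0,25],"twist":[0,0,0]},{"gripper":60,"travel":[0,0,25],"twist":[0,0,0]},{"gripper":60,"travel":[0,0,18],"twist":[0,0,0]},{"gripper":60,"travel":[0,0,0],"twist":[0,0,0]},{"gripper":60,"travel":[0,0,0],"twist":[0,0,0]}]' 40
python3 - <<'E'
from h import *
go(.4955,-.228,.105,10.8)
im=bot.camera("wrist"); cv2.imwrite("pics/w2.png",im[:,:,::-1])
E
```

```text
time: 2.65
ee_pos: [0.4961, -0.2271, 0.1043]
tcp_rot: [180.0, -0.1, 10.8]
wrist_force: [0.5, -0.4, -0.4]
opening: 0.06
grasp_force: 0.0
twist [ 0.0007 -0.0011  0.0003] travel [-0.7  0.8 -0.7] yaw [ 1.79957930e+02 -6.02306288e-02  1.08189930e+01] F [ 0.49 -0.42 -0.38]
```

View pics/w2.png

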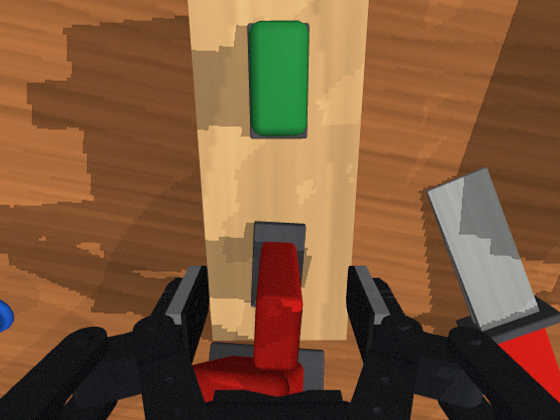

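The handle (about col 279) is centred between the fingers at cols 207 and 348. Closing.

```bash
python3 -m crank '[{"gripper":10,"travel":[0,0,0],"twist":[0,0,0]},{"gripper":10,"travel":[0,0,0],"twist":[0,0,0]},{"gripper":10,"travel":[0,0,0],"twist":[0,0,0]},{"gripper":10,"travel":[0,0,0],"twist":[0,0,0]},{"gripper":10,"travel":[0,0,0],"twist":[0,0,0]},{"gripper":10,"travel":[0,0,0],"twist":[0,0,0]}]' 60
python3 -c "
from h import *
go(.4955,-.228,.105,10.8)"
```

```text
time: 3.45
ee_pos: [0.4959, -0.2271, 0.1038]
tcp_rot: [180.0, -0.0, 10.8]
wrist_force: [-0.7, -0.2, 5.1]
opening: 0.0153
grasp_force: 59.1
twist [ 0.0005 -0.0009  0.0003] travel [-0.5  0.8 -1.2] yaw [ 1.79970890e+02 -4.88345976e-02  1.08177649e+01] F [-0.7  -0.25  5.1 ]
```

```bash
python3 -m crank '[{"gripper":10,"travel":[0,0,-5],"twist":[0,0,0]},{"gripper":10,"travel":[0,0,-20],"twist":[0,0,0]},{"gripper":10,"travel":[0,0,-25],"twist":[0,0,0]},{"gripper":10,"travel":[0,0,-25],"twist":[0,0,0]},{"gripper":10,"travel":[0,0,-25],"twist":[0,0,0]},{"gripper":10,"travel":[0,0,-25],"twist":[0,0,0]},{"gripper":10,"travel":[0,0,-25],"twist":[0,0,0]},{"gripper":10,"travel":[0,0,-10],"twist":[0,0,0]},{"gripper":10,"travel":[0,0,0],"twist":[0,0,0]},{"gripper":10,"travel":[0,0,0],"twist":[0,0,0]}]'
python3 - <<'E'
from h import *
# press position from top view: gap line at lip from the two inner edges at z=.113
CT=cam("top"); T=bot.camera("top"); cv2.imwrite("pics/top2.png",T[:,:,::-1])
go(.56,.10,.29,-4)
E
```

```text
time: 4.7
ee_pos: [0.4953, -0.2269, 0.2621]
tcp_rot: [-179.9, 0.1, 10.8]
wrist_force: [-0.8, 0.4, -1.6]
opening: 0.0155
grasp_force: 58.8
twist [-0.0008  0.0016  0.2586] travel [  41.7 -330.6  -27.9] yaw [-1.79942625e+02  8.21238383e-02  1.08169101e+01] F [-0.55 -0.11 -1.44]
```

```bash
python3 - <<'E'
from h import *
go(.50,.244,.28,-4.5)
E
```

```text
twist [-0.0008  0.0016  0.2673] travel [ -32.3 -469.8  -17.9] yaw [-1.79942625e+02  8.21238383e-02  1.08169101e+01] F [-0.55 -0.11 -1.44]
```

```bash
python3 -m crank '[{"gripper":10,"travel":[0,0,-10],"twist":[0,0,0.09]},{"gripper":10,"travel":[0,0,-8],"twist":[0,0,0.09]},{"gripper":10,"travel":[0,0,0],"twist":[0,0,0.087]},{"gripper":10,"travel":[-3,-40,0],"twist":[0,0,0]},{"gripper":10,"travel":[-3,-47,0],"twist":[0,0,0]},{"gripper":10,"travel":[-3,-47,0],"twist":[0,0,0]},{"gripper":10,"travel":[-3,-47,0],"twist":[0,0,0]},{"gripper":10,"travel":[-3,-47,0],"twist":[0,0,0]},{"gripper":10,"travel":[-3,-47,0],"twist":[0,0,0]},{"gripper":10,"travel":[-4,-47,0],"twist":[0,0,0]},{"gripper":10,"travel":[-4,-47,0],"twist":[0,0,0]},{"gripper":10,"travel":[-3,-47,0],"twist":[0,0,0]}]'
python3 -m crank '[{"gripper":10,"travel":[-3,-54,0],"twist":[0,0,0]},{"gripper":10,"travel":[0,0,0],"twist":[0,0,0]},{"gripper":10,"travel":[0,0,0],"twist":[0,0,0]},{"gripper":10,"travel":[0,0,0],"twist":[0,0,0]}]'
python3 - <<'E'
from h import *
go(.561,.244,.28,-4.5)
C=cam("wrist"); im=bot.camera("wrist"); cv2.imwrite("pics/w3.png",im[:,:,::-1]); np.save("w3.npy",C[0])
print(proj(C,(.561,.244,.105)))
E
```

```text
time: 6.25
ee_pos: [0.486, 0.07, 0.2898]
tcp_rot: [-174.8, 0.1, 5.2]
wrist_force: [0.1, -0.5, -1.8]
opening: 0.0152
grasp_force: 59.0
time: 6.75
ee_pos: [0.4821, 0.0935, 0.2944]
tcp_rot: [-173.6, 0.1, 7.3]
wrist_force: [0.5, 0.5, -0.6]
opening: 0.0153
grasp_force: 59.0
twist [-0.1108  0.0135  0.2061] travel [  66.8 -156.3   14.4] yaw [-1.73619638e+02  1.16180491e-01  7.32975972e+00] F [ 0.52  0.48 -0.56]
[147.65534598  68.67598661]
```

View pics/w3.png

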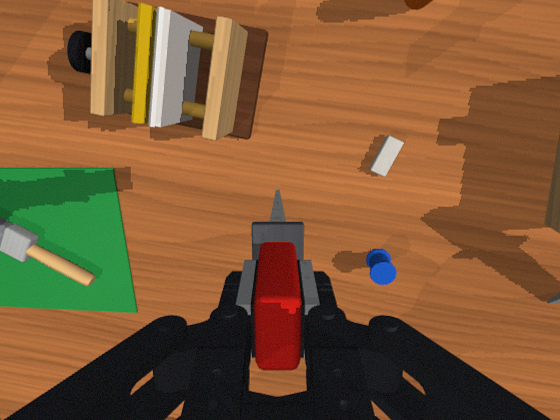

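The press is at top left: yellow board at col ~143, white at ~170, gap at col ~155. The held gauge is upright in the fingers, with its tip at (278,192). The last rows were clipped and the tool tilted, so I correct orientation first, then position.

```bash
python3 -m crank '[{"gripper":10,"travel":[0,0,0],"twist":[-0.028,0.003,0.052]},{"gripper":10,"travel":[0,0,0],"twist":[-0.028,0.003,0.052]},{"gripper":10,"travel":[0,0,0],"twist":[-0.028,0.003,0.052]},{"gripper":10,"travel":[0,0,0],"twist":[-0.027,0.003,0.05]},{"gripper":10,"travel":[0,0,0],"twist":[0,0,0]},{"gripper":10,"travel":[0,0,0],"twist":[0,0,0]}]'
python3 -c "
from h import *
go(.50,.244,.28,-4.5)"
```

```text
time: 7.55
ee_pos: [0.4861, 0.0238, 0.2946]
tcp_rot: [-177.0, 0.3, 1.1]
wrist_force: [-0.4, -0.5, -1.5]
opening: 0.0153
grasp_force: 59.0
twist [-0.0526  0.0085  0.0973] travel [  -3.4 -220.6   14.6] yaw [-176.96752016    0.33904638    1.08779381] F [-0.43 -0.51 -1.53]
```

```bash
python3 -c "
from h import *
o=bot.get_obs();print(np.round(o['q'],1),np.round(o['qd'],1))"
```

```text
[  1.   -1.5  10.6 102.4   3.  179.9] [ 0.7 -0.1  0.  -0.  -0.  -0. ]
```

Joint 6 is at its 180° limit, so I take the equivalent half-turn grasp orientation (yaw about 175.5).

```bash
python3 -m crank '[{"gripper":10,"travel":[0,0,0],"twist":[0,0,-0.1]},{"gripper":10,"travel":[0,0,0],"twist":[0,0,-0.17]},{"gripper":10,"travel":[0,0,0],"twist":[0,0,-0.17]},{"gripper":10,"travel":[0,0,0],"twist":[0,0,-0.17]},{"gripper":10,"travel":[0,0,0],"twist":[0,0,-0.17]},{"gripper":10,"travel":[0,0,0],"twist":[0,0,-0.17]},{"gripper":10,"travel":[0,0,0],"twist":[0,0,-0.17]},{"gripper":10,"travel":[0,0,0],"twist":[0,0,-0.17]},{"gripper":10,"travel":[0,0,0],"twist":[0,0,-0.17]},{"gripper":10,"travel":[0,0,0],"twist":[0,0,-0.17]},{"gripper":10,"travel":[0,0,0],"twist":[0,0,-0.17]},{"gripper":10,"travel":[0,0,0],"twist":[0,0,-0.17]}]'
python3 -m crank '[{"gripper":10,"travel":[0,0,0],"twist":[0,0,-0.17]},{"gripper":10,"travel":[0,0,0],"twist":[0,0,-0.17]},{"gripper":10,"travel":[0,0,0],"twist":[0,0,-0.17]},{"gripper":10,"travel":[0,0,0],"twist":[0,0,-0.17]},{"gripper":10,"travel":[0,0,0],"twist":[0,0,-0.17]},{"gripper":10,"travel":[0,0,0],"twist":[0,0,-0.17]},{"gripper":10,"travel":[0,0,0],"twist":[0,0,-0.05]},{"gripper":10,"travel":[0,0,0],"twist":[0,0,0]},{"gripper":10,"travel":[0,0,0],"twist":[0,0,0]}]'
python3 -c "
from h import *
go(.60,.244,.28,175.5);print(np.round(bot.get_obs()['q'],1))"
```

```text
time: 9.05
ee_pos: [0.4861, 0.0244, 0.2946]
tcp_rot: [179.1, -2.9, 114.4]
wrist_force: [-0.8, -1.1, -0.4]
opening: 0.0153
grasp_force: 59.0
time: 10.18
ee_pos: [0.4861, 0.0241, 0.2946]
tcp_rot: [177.0, -0.7, 175.2]
wrist_force: [0.1, 0.1, -0.5]
opening: 0.0155
grasp_force: 59.0
twist [ 0.0518 -0.0112 -0.0047] travel [-96.3 228.2  14.6] yaw [177.03090596  -0.65053037 175.24585565] F [ 0.11  0.1  -0.48]
[  1.1  -1.5  10.6 102.4   3.    5.8]
```

```bash
python3 -m crank '[{"gripper":10,"travel":[0,0,0],"twist":[0.052,-0.011,-0.005]},{"gripper":10,"travel":[-10,24,0],"twist":[0,0,0]},{"gripper":10,"travel":[-12,28,2],"twist":[0,0,0]},{"gripper":10,"travel":[-12,28,2],"twist":[0,0,0]},{"gripper":10,"travel":[-12,28,2],"twist":[0,0,0]},{"gripper":10,"travel":[-12,28,2],"twist":[0,0,0]},{"gripper":10,"travel":[-12,28,2],"twist":[0,0,0]},{"gripper":10,"travel":[-12,28,2],"twist":[0,0,0]},{"gripper":10,"travel":[-14,28,2],"twist":[0,0,0]},{"gripper":10,"travel":[-5,8,0],"twist":[0,0,0]},{"gripper":10,"travel":[0,0,0],"twist":[0,0,0]},{"gripper":10,"travel":[0,0,0],"twist":[0,0,0]}]'
python3 - <<'E'
from h import *
go(.561,.244,.28,175.5)
C=cam("wrist"); im=bot.camera("wrist"); cv2.imwrite("pics/w4.png",im[:,:,::-1]); np.save("w4.npy",C[0])
print(proj(C,(.561,.244,.105)),np.round(bot.get_obs()['q'],1))
E
```

```text
time: 11.68
ee_pos: [0.6042, 0.2426, 0.281]
tcp_rot: [-180.0, 0.0, 175.5]
wrist_force: [0.2, 0.2, -0.2]
opening: 0.0154
grasp_force: 59.0
twist [-0.0002  0.0002  0.0002] travel [43.2 -2.   1. ] yaw [-1.79985898e+02  9.72947960e-03  1.75510199e+02] F [ 0.16  0.24 -0.15]
[274.1785798  133.26330312] [ 21.9  21.8  35.8 104.   -0.   26.4]
```

View pics/w4.png

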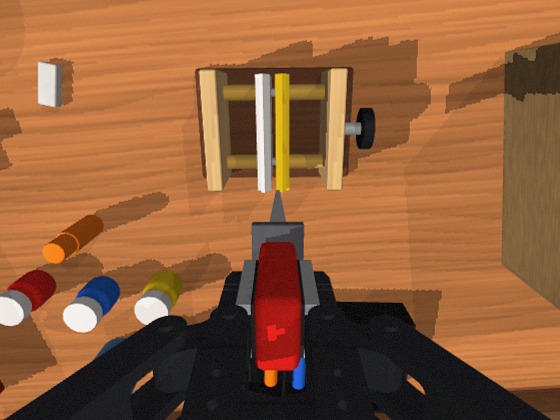

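The press is straight ahead of the tool. The white board spans cols 256-272 and the yellow 275-290, rows 74-190, and the blade tip is at (278,192). Next I measure the gap line and the tip.

```bash
python3 - <<'E'
from h import *
im=cv2.imread("pics/w4.png")[:,:,::-1].copy(); C=cam("wrist"); C=(np.load("w4.npy"),)+C[1:]
r=lambda x:np.round(x,4).tolist()
h=cv2.cvtColor(im,cv2.COLOR_RGB2HSV); print(im[120,252:294].tolist())
mw=mask(im,(0,0,120),(179,50,255),(245,60,280,200)); my=mask(im,(22,150,80),(33,255,255),(262,60,300,200))
P=[]
for v in range(82,180,2):
    w=np.where(mw[v])[0]; y=np.where(my[v])[0]
    if len(w)>3 and len(y)>3: P.append((v,w.min()-.5,w.max()+.5,y.min()-.5,y.max()+.5))
P=np.array(P); 
print(P[::8])
a=plane(C,(0,0),.105)
for i,z in((1,.113),(2,.105),(3,.105),(4,.113)):
    X=np.array([plane(C,(p[i],p[0]),z)[:2] for p in P]); k=np.polyfit(X[:,0],X[:,1],1); res=X[:,1]-np.polyval(k,X[:,0]); print(i,"yaw",np.degrees(np.arctan(k[0])),"y at .561",np.polyval(k,.561),"std",res.std())
for n,m in(("w",mw),("y",my)):
    vs=np.where(m.any(1))[0]; u=np.median(np.where(m)[1]); print(n,vs.min(),vs.max(),r(plane(C,(u,vs.min()),.113)),r(plane(C,(u,vs.max()),.113)))
o=bot.get_obs()["ee_pos"]; print("tcp",r(o),"tip pred",proj(C,(o[0],o[1],o[2]-.093)), [im[v,270:287].sum(1).tolist() for v in(192,200)])
cv2.imwrite("pics/tipcrop.png",cv2.resize(im[60:240,230:320],None,fx=3.3,fy=3.3,interpolation=2)[:,:,::-1])
E
```

```text
[[75, 44, 31], [76, 47, 27], [66, 37, 16], [98, 75, 65], [195, 179, 168], [240, 237, 232], [238, 233, 228], [241, 236, 232], [245, 241, 236], [246, 243, 239], [243, 239, 235], [209, 202, 196], [160, 155, 149], [163, 159, 152], [165, 161, 155], [162, 157, 152], [166, 162, 157], [161, 154, 151], [131, 127, 126], [98, 91, 92], [79, 53, 39], [72, 44, 27], [77, 49, 29], [146, 110, 22], [234, 195, 23], [226, 190, 22], [226, 188, 24], [225, 185, 19], [228, 190, 24], [225, 185, 25], [210, 171, 23], [192, 155, 24], [194, 159, 21], [190, 158, 15], [184, 150, 19], [183, 151, 17], [180, 150, 26], [118, 88, 22], [64, 33, 23], [71, 41, 25], [77, 41, 29], [72, 42, 21]]
[[ 82.  254.5 269.5 274.5 288.5]
 [ 98.  255.5 269.5 274.5 289.5]
 [114.  255.5 270.5 274.5 288.5]
 [130.  255.5 270.5 274.5 288.5]
 [146.  256.5 270.5 275.5 288.5]
 [162.  257.5 275.5 275.5 289.5]
 [178.  257.5 271.5 275.5 288.5]]
1 yaw -3.7786577006701587 y at .561 0.22855994474277339 std 0.00038774679461312916
2 yaw -4.2677959706478905 y at .561 0.24098087287163045 std 0.0012858218892919926
3 yaw -3.7488062253231367 y at .561 0.24471384590658968 std 0.0002709990708818917
4 yaw -3.7195603849967434 y at .561 0.2564181659443787 std 0.0002945513414309303
w 73 192 [0.5114, 0.239, 0.113] [0.6111, 0.23, 0.113]
y 73 191 [0.5126, 0.2543, 0.113] [0.6115, 0.247, 0.113]
tcp [0.6042, 0.2425, 0.2811] tip pred [276.20987167 210.78592758] [[408, 404, 414, 423, 410, 348, 249, 261, 271, 279, 358, 429, 419, 387, 382, 389, 387], [388, 385, 390, 363, 257, 264, 268, 273, 266, 260, 255, 280, 353, 350, 355, 360, 363]]
```

View pics/tipcrop.png

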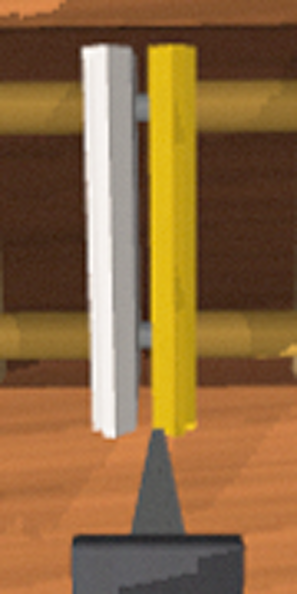

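```bash
python3 - <<'E'
from h import *
C=cam("wrist"); C=(np.load("w4.npy"),)+C[1:]
o=bot.get_obs()["ee_pos"]; R=Ro.from_euler("xyz",[180,0,175.5],degrees=True)
zt=o[2]-.0938
t=plane(C,(277.0,190.5),zt); t2=plane(C,(277.6,190.5),zt); print("tip far edge rel tool",R.inv().apply(t-o)*1e3,R.inv().apply(t2-o)*1e3, C[2:])
b=plane(C,(277.5,224),o[2]-.0938+.082); print("collar far edge rel tool",R.inv().apply(b-o)*1e3)
G=Ro.from_euler("xyz",[180,0,176.25],degrees=True)
lipx=np.array([.5612,.2426,.105]); print("gap centre rel tool@176.25",G.inv().apply(lipx-o)*1e3)
E
```

```text
tip far edge rel tool [14.31992923  0.53487746 93.8       ] [14.32020198  0.94342078 93.8       ] (277.2809580410547, 207.11796409384417)
collar far edge rel tool [21.2836424   0.69933239 11.8       ]
gap centre rel tool@176.25 [ 42.92985812  -2.71296987 176.14332868]
```

```bash
python3 -m crank '[{"gripper":10,"travel":[0,0,0],"twist":[0,0,-0.013]},{"gripper":10,"travel":[20,-1.5,0],"twist":[0,0,0]},{"gripper":10,"travel":[23,-1.7,0],"twist":[0,0,0]},{"gripper":10,"travel":[0,0,0],"twist":[0,0,0]},{"gripper":10,"travel":[0,0,20],"twist":[0,0,0]},{"gripper":10,"travel":[0,0,20],"twist":[0,0,0]},{"gripper":10,"travel":[0,0,20],"twist":[0,0,0]},{"gripper":10,"travel":[0,0,0],"twist":[0,0,0]},{"gripper":10,"travel":[0,0,0],"twist":[0,0,0]}]'
python3 - <<'E'
from h import *
go(.5612,.2426,.2,176.25)
C=cam("wrist"); im=bot.camera("wrist"); cv2.imwrite("pics/w5.png",im[:,:,::-1]); np.save("w5.npy",C[0])
cv2.imwrite("pics/w5c.png",cv2.resize(im[30:260,190:370],None,fx=2.6,fy=2.6,interpolation=2)[:,:,::-1])
E
```

```text
time: 12.85
ee_pos: [0.5618, 0.2428, 0.2214]
tcp_rot: [180.0, 0.0, 176.3]
wrist_force: [0.0, -0.2, -0.3]
opening: 0.0153
grasp_force: 59.0
twist [0.0001 0.0007 0.0007] travel [ 0.5 -0.2 21.4] yaw [1.79992800e+02 3.87489446e-02 1.76288817e+02] F [ 0.03 -0.2  -0.29]
```

View pics/w5c.png

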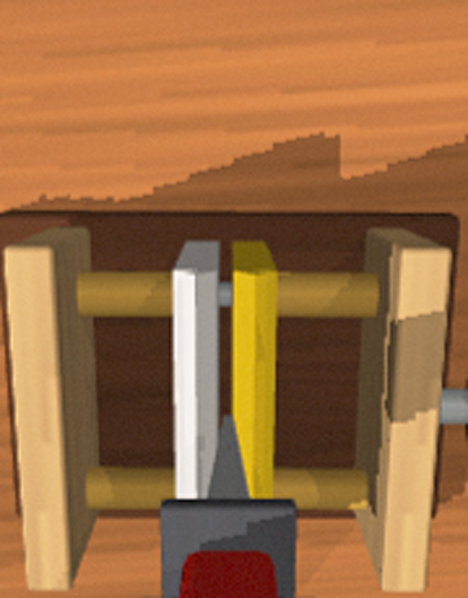

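The tip is at crop (228,417), inside the gap between the white edge (~219) and the yellow edge (~233), perhaps 0.5 mm towards yellow. I quantify that next.

```bash
python3 - <<'E'
from h import *
im=cv2.imread("pics/w5.png")[:,:,::-1].copy(); C=cam("wrist"); C=(np.load("w5.npy"),)+C[1:]
o=bot.get_obs(); R=Ro.from_euler("xyz",o["tcp_rot"],degrees=True); o=o["ee_pos"]
L=[]
for v in(150,160,170,180): 
    print(v,im[v,268:290].sum(1).tolist())
def sub(v,a,b,z):  # brightness edges
    pass
my=mask(im,(22,150,80),(33,255,255),(270,125,310,215)); g=im.sum(2).astype(int)
for v in range(140,184,4):
    y=np.where(my[v])[0].min()-.5; row=g[v,262:int(y)]; w=262+np.where(row>300)[0].max()+.5
    a,b=[R.inv().apply(plane(C,(u,v),.105)-o)*1e3 for u in(w,y)]; L.append((a[0],a[1],b[1]))
L=np.array(L); print(np.round(L,1)); print("gap mid rel tool",((L[:,1]+L[:,2])/2).mean(),"width",(L[:,2]-L[:,1]).mean())
for v in(192,194,196,200): print(v,im[v,268:290].sum(1).tolist())
E
```

```text
150 [464, 468, 481, 473, 471, 376, 193, 133, 129, 129, 161, 296, 459, 441, 436, 440, 434, 433, 436, 428, 387, 377]
160 [468, 468, 472, 478, 461, 377, 188, 138, 144, 134, 156, 295, 453, 444, 430, 438, 440, 435, 441, 422, 370, 333]
170 [475, 466, 467, 471, 460, 377, 198, 128, 137, 130, 161, 296, 456, 430, 433, 430, 432, 429, 438, 418, 363, 365]
180 [466, 472, 474, 473, 473, 371, 186, 128, 122, 132, 146, 300, 453, 444, 437, 429, 436, 433, 441, 420, 367, 372]
[[45.5  0.7  1.5]
 [42.7  1.5  2.2]
 [39.8 -2.1  1.5]
 [36.9 -2.1  1.5]
 [34.  -2.1  1.5]
 [31.1 -2.2  1.5]
 [28.1 -2.2  1.5]
 [25.2 -2.2  1.5]
 [22.2 -2.2  1.5]
 [19.2 -2.2  1.5]
 [16.2 -2.2  1.5]]
gap mid rel tool -0.010522051075257187 width 3.1135202543409664
192 [468, 465, 470, 473, 463, 376, 188, 193, 268, 266, 260, 287, 381, 446, 438, 426, 433, 428, 429, 405, 368, 364]
194 [478, 476, 476, 477, 471, 363, 206, 254, 258, 263, 267, 275, 352, 447, 428, 437, 424, 430, 421, 401, 374, 377]
196 [468, 470, 471, 480, 465, 376, 246, 269, 270, 261, 260, 260, 318, 436, 434, 424, 429, 433, 442, 398, 378, 373]
200 [436, 478, 471, 467, 465, 368, 258, 276, 264, 255, 266, 260, 251, 325, 441, 441, 440, 434, 437, 414, 384, 364]
```

```bash
python3 -m crank '[{"gripper":10,"travel":[-0.5,-0.5,0],"twist":[0,0,0]},{"gripper":10,"travel":[0,0,10],"twist":[0,0,0]},{"gripper":10,"travel":[0,0,10],"twist":[0,0,0]},{"gripper":10,"travel":[0,0,8],"twist":[0,0,0]},{"gripper":10,"travel":[0,0,4],"twist":[0,0,0]},{"gripper":10,"travel":[0,0,0],"twist":[0,0,0]},{"gripper":10,"travel":[0,0,0],"twist":[0,0,0]}]'
python3 - <<'E'
from h import *
F=[]
for i in range(8): bot.camera("wrist"); F.append(bot.get_obs()["wrist_force"])
print(np.mean(F,0),np.std(F,0)); go(.5612,.2426,.1988,176.25)
E
```

```text
time: 13.78
ee_pos: [0.5619, 0.2423, 0.1888]
tcp_rot: [-180.0, 0.0, 176.3]
wrist_force: [-0.4, -0.2, -1.0]
opening: 0.0153
grasp_force: 59.0
[ 0.20048833 -0.62215992 -0.85008339] [0.39695939 0.18377124 0.41238575]
twist [-0.0002  0.      0.0008] travel [  0.7   0.3 -10.2] yaw [-1.79987351e+02  1.42782646e-03  1.76297315e+02] F [ 0.38 -0.32 -1.18]
```

```bash
cat > f.py <<'E'
from h import *
F=[]
for i in range(10): bot.camera("wrist"); F.append(bot.get_obs()["wrist_force"])
o=bot.get_obs(); print("F",np.round(np.mean(F,0),2),np.round(np.std(F,0),2),"depth",round((.1988-o["ee_pos"][2])*1e3,1),np.round(o["ee_pos"],4),o["tcp_rot"].round(2),"torque",o["torque"].round(2),"t",o["time"])
E
python3 -m crank '[{"gripper":10,"travel":[0,0,4],"twist":[0,0,0]},{"gripper":10,"travel":[0,0,3],"twist":[0,0,0]},{"gripper":10,"travel":[0,0,3],"twist":[0,0,0]},{"gripper":10,"travel":[0,0,0],"twist":[0,0,0]},{"gripper":10,"travel":[0,0,0],"twist":[0,0,0]}]'
python3 f.py
python3 -m crank '[{"gripper":10,"travel":[0,0,4],"twist":[0,0,0]},{"gripper":10,"travel":[0,0,3],"twist":[0,0,0]},{"gripper":10,"travel":[0,0,3],"twist":[0,0,0]},{"gripper":10,"travel":[0,0,0],"twist":[0,0,0]},{"gripper":10,"travel":[0,0,0],"twist":[0,0,0]}]'
python3 f.py
```

```text
time: 14.8
ee_pos: [0.5617, 0.2422, 0.1783]
tcp_rot: [-180.0, -0.0, 176.3]
wrist_force: [0.0, -3.2, -1.4]
opening: 0.0155
grasp_force: 58.9
F [-0.73 -1.78 -1.8 ] [0.56 0.44 0.49] depth 20.3 [0.5617 0.2423 0.1785] [-1.7998e+02 -2.0000e-02  1.7630e+02] torque [-0.6   0.24  0.01] t 15.3
time: 15.92
ee_pos: [0.5618, 0.2422, 0.1682]
tcp_rot: [-180.0, -0.0, 176.3]
wrist_force: [0.1, -3.9, -2.2]
opening: 0.0149
grasp_force: 59.0
F [ 0.84 -3.77 -3.15] [0.51 0.27 0.52] depth 30.4 [0.5617 0.2423 0.1684] [-1.7997e+02 -2.0000e-02  1.7630e+02] torque [-1.05 -0.11  0.02] t 16.425
```

```bash
python3 -m crank '[{"gripper":10,"travel":[0,-0.4,0],"twist":[0,0,0]},{"gripper":10,"travel":[0,0,0],"twist":[0,0,0]},{"gripper":10,"travel":[0,0,1],"twist":[0,0,0]},{"gripper":10,"travel":[0,0,1],"twist":[0,0,0]},{"gripper":10,"travel":[0,0,1],"twist":[0,0,0]}]'
python3 f.py
python3 - <<'E'
from h import *
im=bot.camera("wrist"); cv2.imwrite("pics/w6c.png",cv2.resize(im[30:260,190:370],None,fx=2.6,fy=2.6,interpolation=2)[:,:,::-1])
E
```

```text
time: 17.05
ee_pos: [0.562, 0.242, 0.166]
tcp_rot: [180.0, 0.0, 176.3]
wrist_force: [-0.9, -2.1, 4.3]
opening: 0.0157
grasp_force: 59.6
F [ 0.43 -2.17  3.09] [0.52 0.27 0.62] depth 33.2 [0.5619 0.242  0.1656] [-180.     0.   176.3] torque [-0.53 -0.19 -0.03] t 17.55
```

View pics/w6c.png

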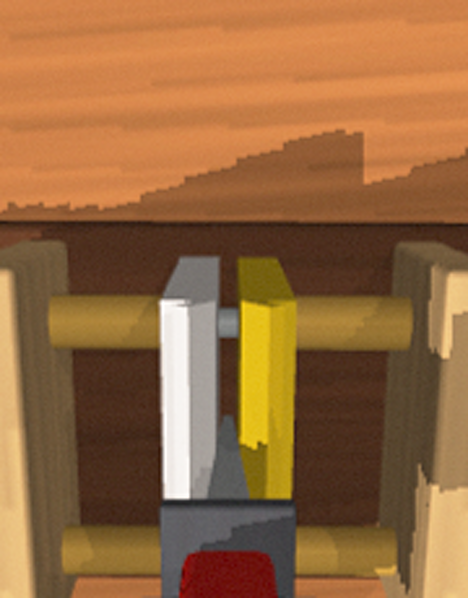

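The blade is in the gap. The lateral force still favours yellow, so I centre by force.

```bash
python3 -m crank '[{"gripper":10,"travel":[0,-0.25,0],"twist":[0,0,0]},{"gripper":10,"travel":[0,0,0],"twist":[0,0,0]},{"gripper":10,"travel":[0,0,1],"twist":[0,0,0]},{"gripper":10,"travel":[0,0,1],"twist":[0,0,0]}]'
python3 f.py
python3 -m crank '[{"gripper":10,"travel":[0,0,1.5],"twist":[0,0,0]},{"gripper":10,"travel":[0,0,1.5],"twist":[0,0,0]},{"gripper":10,"travel":[0,0,1],"twist":[0,0,0]}]'
python3 f.py
```

```text
time: 18.1
ee_pos: [0.5617, 0.2418, 0.1635]
tcp_rot: [-180.0, -0.0, 176.3]
wrist_force: [0.3, -1.2, 4.5]
opening: 0.0148
grasp_force: 59.9
F [0.19 0.17 2.25] [0.51 0.47 0.66] depth 35.4 [0.5617 0.2417 0.1634] [-1.7999e+02 -2.0000e-02  1.7630e+02] torque [ 0.13 -0.06 -0.05] t 18.6
time: 18.98
ee_pos: [0.5618, 0.2417, 0.1597]
tcp_rot: [-180.0, 0.0, 176.3]
wrist_force: [-0.8, 0.2, 5.3]
opening: 0.0152
grasp_force: 59.8
F [0.49 0.15 4.44] [0.6  0.31 0.63] depth 39.2 [0.5618 0.2417 0.1596] [-179.99    0.    176.3 ] torque [ 0.07 -0.05 -0.1 ] t 19.475
```

```bash
python3 -m crank '[{"gripper":10,"travel":[0,0,1],"twist":[0,0,0]},{"gripper":10,"travel":[0,0,1],"twist":[0,0,0]},{"gripper":10,"travel":[0,0,1],"twist":[0,0,0]},{"gripper":10,"travel":[0,0,1],"twist":[0,0,0]},{"gripper":10,"travel":[0,0,0.5],"twist":[0,0,0]},{"gripper":10,"travel":[0,0,0],"twist":[0,0,0]},{"gripper":10,"travel":[0,0,0],"twist":[0,0,0]}]'
python3 f.py
python3 - <<'E'
from h import *
T=bot.camera("scene"); cv2.imwrite("pics/s7.png",cv2.resize(T[80:400,150:500],None,fx=1.8,fy=1.8)[:,:,::-1])
E
```

```text
time: 20.35
ee_pos: [0.5618, 0.2417, 0.1554]
tcp_rot: [-180.0, 0.0, 176.3]
wrist_force: [0.4, 1.1, 6.3]
opening: 0.0153
grasp_force: 60.0
F [-0.    0.15  6.4 ] [0.49 0.32 0.56] depth 43.4 [0.5618 0.2417 0.1554] [-1.800e+02  1.000e-02  1.763e+02] torque [ 0.03 -0.   -0.1 ] t 20.85
```

View pics/s7.png

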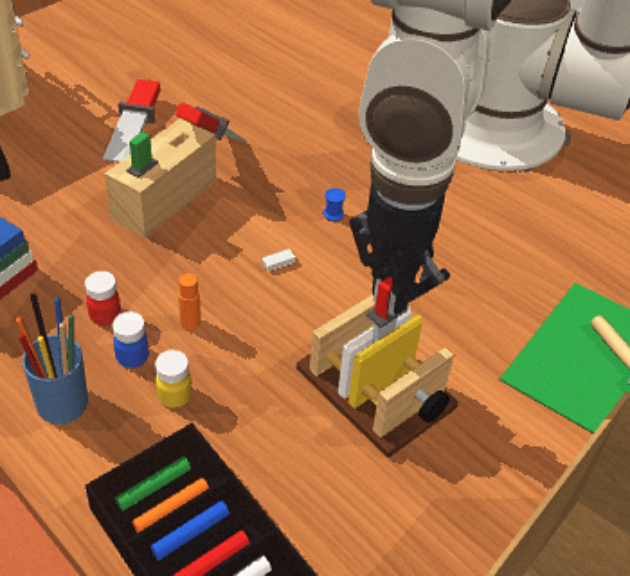

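The fit is consistent: the drag slope of 0.47 N/mm puts first contact at about 28 mm depth, so the gap is about 5.3 mm and the squeeze about 5.5 N per board. Lateral force is balanced. The scene picture shows the gauge upright at crop (385,310), with its collar above the boards. The two free-standing look-alikes are no longer upright. One was already down in the first wrist view, when the arm had stayed at least 70 mm above them.

```bash
python3 -c "
from workcell import bot
print(bot.job_done())"
```

```text
the job is handed in; nothing more can be done
None
```

The job is handed in: the gauge is gripped upright about 43 mm down between the white and yellow boards, dragging about 7 N with an estimated 5.5 N squeeze per board and its collar about 37 mm above the lips, but the two large red-handled look-alikes beside the rack ended up toppled (one already down before I went near the rack, the other now leaning on it; I don't believe the arm touched them, but I didn't confirm that).

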